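# Stand the measuring cylinder on the balance and tare it

## Robot

A 7-joint arm with a two-finger parallel gripper is mounted at the origin on the work surface. World frame = base frame: x ahead of the robot, y to its left, z up, the work surface at z = 0. Lengths are in m, angles in rad, forces in N, time in s.
With the tool pointing down it reaches from about 0.4 to 0.85 m from the base axis. Payload 4.5 kg.
Tool frame: the origin (TCP) lies on the centre line of the jaws, within the pads' length; the fingertips stand r.tip_reach ahead of it and the grasp point (between the pads) lies 3 mm ahead of it (r.tip_reach is the distance from the TCP to the fingertips, in m); z points along the fingers, y is the line along which they close (so a half turn about z gives the same grasp; the last joint's range is limited). The gripper opens to 88 mm and grips with 3 to 60 N. Pads are 18 mm wide; open, the fingers measure 123 mm over their backs; the gripper's body (75 mm by 187 mm) begins 45 mm behind the grasp point.
Start: joints at [-1.13, 0.689, -0.195, 1.565, 0.157, 0.902, -0.215], TCP at [0.247, 0.574, 0.261] pointing down, gripper open.
Joint ranges: [-3.01, 3.01], [-0.46, 2.08], [-1.47, 1.51], [0.13, 2.56], [-1, 4.14], [0.04, 2.09], [-2.66, 2.66]. Speed limits (rad/s): [2.57, 2.57, 3.14, 3.14, 3.14, 3.14, 3.14].

## Interface

Orientations are given as a unit quaternion [x, y, z, w].
In Python, from plant import readout, eyes, ticket, r gives the robot as it stands. The module is installed in compiled form; this text tells all that it offers.
- The arm moves only by the tool carry_out, never from a script. Its argument "motion" is a list that holds one entry, the list of rows, each a list of 7 numbers: the shift along the tool's x, y, z in mm, then the turn, a rotation vector about the tool's x, y, z in rad, then the opening in per cent of the stroke, from 0 (shut) to 100 (fully open). In form: [[[dx, dy, dz, ax, ay, az, claw], ...]]. A call has 1 to 8 rows; each row shifts and turns the commanded pose from where the row before left it, along the tool's axes as they then stand; what a row does not reach is not made up. A row lasts 1/10 s, in which the tool goes at most 50 mm and 8.59 degrees, less where a joint would pass 70% of its speed; a pose out of reach is approached as far as the arm can. A call is refused whole if a number of a shift passes 50 or a number of a turn 0.15, either way. A call with a gripper value outside its range is refused whole. The fingers move at their own pace and stop on an object; "squeeze" is the grip in N (left out, the last holds). Time passes only in rows, so rows that do not move let the fingers close. It gives the time, the measured TCP pose, the force and the opening at its end, in the units of the state.
- readout.get_state(): the state, without advancing time (a new reading comes with each control period).
- eyes.snapshot(name): name is "scene" or "top" or "wrist"; returns a dict with "pixels" (420x560x3 uint8, red, green, blue), "K" (3x3 intrinsics, pixels), "dist_coeffs" ([k1, k2, p1, p2, k3] as OpenCV has them; the pictures are not rectified), "origin" and "attitude" of the camera in the world. Camera axes: x right, y down, z forward; pixel columns grow to the right and rows downward; lengths in m; the calibration is good to about 2 mm. A picture is of the moment at which its call begins. There is no depth.
- ticket.finish_job(): hands the job in, once; it reports no verdict.
The state is a dict: "clock": time; "q": joint angles; "qd": joint speeds; "joint_torque": joint torques, N m; "tool_pos": TCP position; "eef_rot": TCP orientation; "contact_force": force on the tool from outside, world axes, zero at the start; "moment": the same for the moment, N m; "opening": opening from 0.0 (shut) to 1.0 (fully open).
Only numpy, scipy, OpenCV 4.12 (cv2) and the standard library are available. Lean on these libraries where they do the work, as an engineer would, in place of code of your own. Each camera call takes 0.05 s, during which the arm holds its last target. There are 200 camera calls.

## Task

The plastic measuring cylinder has been left lying on the draining mat. Pick it up and set it down gently, standing upright on its foot in the middle of the balance pan, then let go and make sure that it stands there by itself without wobbling for two seconds. Only then press the blue tare key all the way down and let it come back up, without touching the cylinder; do not press the red power key, and leave the other things on the bench where they are.

Things in the scene. Friction and masses are not known exactly. Their poses are not given: they have to be found in the camera images.
- cylinder_mid (a point): Centre (half-way up, on the axis) of the loose 50 ml measuring cylinder: milky plastic tube on a blue foot, 200 mm tall, about 80 g. z axis: from foot to mouth; x axis: square to a flat of the foot. It starts lying on the mat on a flat of its foot and its rim, mouth roughly towards the robot, axis sloping 3 degrees down towards the mouth (31 mm above the bench at the foot, 20 mm at the mouth).
- cylinder_foot (a point): Centre of the underside of the cylinder's blue foot, 100 mm from its centre. Foot: hexagon, 56 mm across flats (65 mm across corners), 8 mm thick, with a blue cone above it, 42 mm wide narrowing to the tube at 19 mm from the underside.
- cylinder_mouth (a point): Centre of the cylinder's open mouth, 100 mm from its centre. The tube has 27 mm outer diameter from the cone of the foot up to 8 mm below the mouth, then flares to the rim: 34 mm diameter, 4 mm high, with a small pouring lip.
- mat: Dark rubber draining mat fixed on the bench, 280 x 210 mm, 3 mm thick; origin at the centre of its underside.
- balance: White electronic balance, fixed on the bench, 262 mm deep (x) x 190 mm wide (y), case top 55 mm high; origin at the centre of its underside, x axis from the keys towards the pan (away from the robot, roughly), z up. Keys and display lie flat on the top near the edge towards the robot, the pan behind them.
- pan (a point): Centre of the upper surface of the balance's round steel pan: 132 mm diameter, flat and level, 71 mm above the bench, 45 mm behind the balance's centre. It does not move.
- tare_key_top (a point): Centre of the top of the blue tare key, 30 x 34 mm, 64 mm above the bench; it lies at balance x = -92 mm, y = -62 mm (on the right, seen from the robot). It moves straight down.
- tare_key (a joint): Travel of the blue tare key: 0 up, 0.004 m fully down; spring return, about 4 N to push it fully down.
- power_key_top (a point): Centre of the top of the red power key, same size and height as the tare key, at balance x = -92 mm, y = +62 mm (on the left, seen from the robot). Not to be pressed.
- power_key (a joint): Travel of the red power key: 0 up, 0.004 m fully down.
- bottle: Small white reagent bottle, 38 mm diameter, 78 mm tall, standing behind the balance; origin at the centre of its underside. Leave alone.
- beaker: Small clear beaker, 48 mm diameter, 62 mm tall, standing beside the mat; origin at the centre of its underside. Leave alone.
- pink_pot: Pink round sample pot, 47 mm diameter, 43 mm tall, standing beside the balance; origin at the centre of its underside. Leave alone.
- green_pot: Green round sample pot, 47 mm diameter, 43 mm tall, standing at the far middle of the bench; origin at the centre of its underside. Leave alone.
There are look-alikes about, which are no part of the job. What is meant by the part that bears cylinder_mid is not orange or pink, and is the larger of those in its own colour.

How it is judged:
On the way, in this order (a step that is already met when the one before it is completed fails the run):
1. the cylinder stands upright by itself in the middle of the pan, let go and without wobble, for a second and a half (angle between cylinder_mid's own z axis and vertical below 0.05 rad and z of cylinder_mid in the frame of pan between 0.097 and 0.103 m and horizontal distance between cylinder_mid and pan below 0.022 m and contact force between cylinder and the arm below 0.1 N and contact force between cylinder and the fingers below 0.1 N and linear speed of cylinder below 0.02 m/s and angular speed of cylinder below 0.1 rad/s), for 1.5 s.
2. the blue tare key is pressed fully down by the gripper while the cylinder stands untouched on the pan (value of joint tare_key above 0.003 m and contact force between tare_key and the fingers above 0.5 N and contact force between cylinder and the fingers below 0.1 N and contact force between cylinder and the arm below 0.1 N and angle between cylinder_mid's own z axis and vertical below 0.05 rad and horizontal distance between cylinder_mid and pan below 0.022 m), for 0.05 s.
At the end, for the whole second after the job is handed in: The cylinder stands upright (within 3 degrees) and at rest on its foot on the pan, its axis within 22 mm of the pan's centre, with the tare key and the power key both up (angle between cylinder_mid's own z axis and vertical below 0.05 rad and z of cylinder_mid in the frame of pan between 0.097 and 0.103 m and horizontal distance between cylinder_mid and pan below 0.022 m and linear speed of cylinder below 0.02 m/s and angular speed of cylinder below 0.1 rad/s and value of joint each of tare_key, power_key below 0.001 m); the robot touches nothing.
It fails at once if the red power key is pressed (value of joint power_key above 0.0025 m).
It fails at once if the cylinder is let go in the air and drops onto the balance (contact force between cylinder and the fingers below 0.1 N and z of cylinder_foot in the frame of pan above 0.01 m and horizontal distance between cylinder_foot and pan below 0.1 m and linear speed of cylinder above 0.2 m/s).
It fails at once if the cylinder is slammed or pressed hard on the balance (contact force between cylinder and balance above 30 N).
It fails at once if the tare key is pressed before the cylinder stands free on the pan (value of joint tare_key above 0.0025 m and (angle between cylinder_mid's own z axis and vertical above 0.05 rad or horizontal distance between cylinder_mid and pan above 0.022 m or contact force between cylinder and the fingers above 0.1 N)).
It fails at once if a bystander is moved or knocked over (distance of any of bottle, beaker, pink_pot, green_pot from where it was at the start of the episode above 0.02 m).
It also fails if it takes over 54 s, if anything falls off the work surface, if the arm or the gripper's body presses on something with over 40 N, if the wrist force passes 120 N, or if a joint passes its speed limit or range.

## Working session

There is one attempt and no reset: what is moved stays moved. The work goes in short steps, Python scripts to look and compute and a tool call to move; the robot and the scene stay as the last step left them, time stands still between calls to the robot, and variables do not carry over. Pictures are saved under pics/ and viewed, on a budget of 10 in all, crops included, one or two more only if the job needs it, and the job is handed in when it is done.

Besides the shell and the picture viewer there is one more tool, called after ">>>" as name(argument=value, ...) on one line, values as JSON. carry_out: Moves the arm, as the interface text tells. Its arguments: {"type":"object","properties":{"motion":{"type":"array","items":{"type":"array","items":{"type":"array","items":{"type":"number"}}}},"squeeze":{"type":"number"}},"required":["motion"]}

```bash
mkdir -p pics; python3 - <<'E'
from plant import readout, eyes, ticket, r
import cv2
for n in ("scene","top"):
    s=eyes.snapshot(n); cv2.imwrite(f"pics/{n}0.png",s["pixels"][:,:,::-1])
    print(n,s["K"],s["dist_coeffs"],s["origin"],s["attitude"])
print(readout.get_state(), r.tip_reach)
E
```

```text
scene [[526.28342139   0.         282.67245735]
 [  0.         526.28342139 209.12150741]
 [  0.           0.           1.        ]] [-0.20935822  0.          0.          0.          0.        ] [ 0.94094387 -0.74902678  1.13037573] [ 0.91887323  0.26410886 -0.08844379 -0.27945695]
top [[438.56257284   0.         274.90554573]
 [  0.         438.56257284 213.99332715]
 [  0.           0.           1.        ]] [0.04233577 0.         0.         0.         0.        ] [ 0.39907587 -0.11958708  1.06409417] [ 0.70945949 -0.70155353  0.05310085 -0.04086778]
{'clock': 0.1, 'q': array([-1.1302405 ,  0.68988908, -0.19453683,  1.56619434,  0.15726135,
        0.90253207, -0.21510517]), 'qd': array([ 0.00095385, -0.00210847, -0.00029996, -0.00347323, -0.00193599,
       -0.00139313, -0.00103349]), 'joint_torque': array([-3.08410556e-03, -5.28500569e+01, -1.27181388e+00, -1.53839153e+01,
       -5.26594219e-02,  2.01462208e-03,  2.19102594e-05]), 'tool_pos': array([0.24708609, 0.57351801, 0.26000969]), 'eef_rot': array([ 2.01952025e-01,  9.79395074e-01, -8.08342451e-04, -1.24431358e-04]), 'contact_force': array([-0.03217062, -0.69901895,  0.33471838]), 'moment': array([0.04874562, 0.01762211, 0.05287375]), 'opening': 1.0003720258874187} 0.022
```

View pics/top0.png

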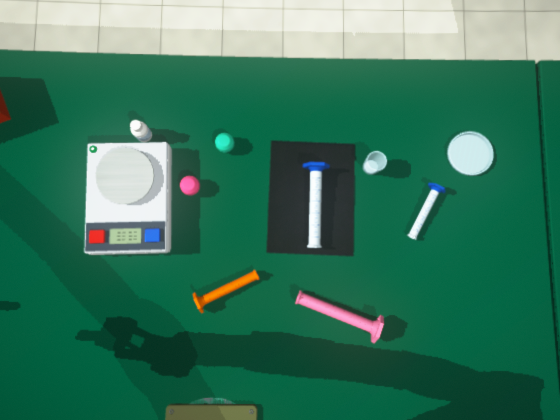

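View pics/scene0.png

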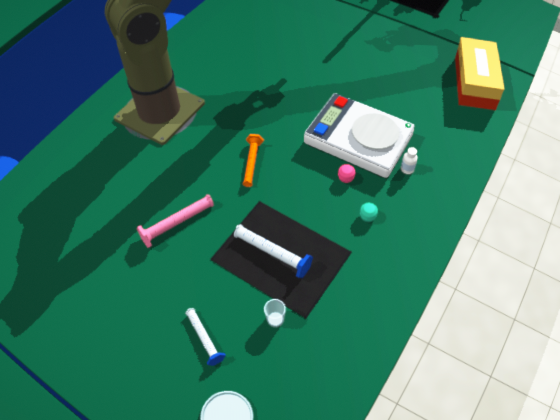

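The top view (up = +x, left = +y) shows the milky cylinder on the black mat, foot at about (316,165) and mouth at (314,247). The pan is at about (125,175), the blue key at (152,235) and the red key at (96,237). The scene view agrees: foot (305,265), mouth (240,232), pan (377,131). The smaller blue-footed, orange and pink cylinders are the look-alikes.

```bash
cat > h.py <<'E'
import numpy as np, cv2
from scipy.spatial.transform import Rotation as R
def ray(s,px):
    u=cv2.undistortPoints(np.float64([[px]]),np.array(s["K"]),np.array(s["dist_coeffs"]))[0,0]
    return np.array(s["origin"]),R.from_quat(s["attitude"]).apply([u[0],u[1],1])
def plane(s,px,z):
    o,d=ray(s,px); return o+d*(z-o[2])/d[2]
def proj(s,P):
    Rm=R.from_quat(s["attitude"]).as_matrix().T; t=-Rm@np.array(s["origin"])
    return cv2.projectPoints(np.float64(P).reshape(-1,1,3),cv2.Rodrigues(Rm)[0],t,np.array(s["K"]),np.array(s["dist_coeffs"]))[0][:,0]
def tri(obs):
    A=np.zeros((3,3));b=np.zeros(3)
    for s,px in obs:
        o,d=ray(s,px);d/=np.linalg.norm(d);M=np.eye(3)-np.outer(d,d);A+=M;b+=M@o
    return np.linalg.solve(A,b)
E
python3 - <<'E'
from h import *; from plant import readout,eyes
import itertools
S={n:eyes.snapshot(n) for n in("top","scene")}
box={"top":dict(blue=(140,225,165,245),red=(85,228,108,246),foot=(298,155,335,180)),"scene":dict(blue=(310,120,332,138),red=(330,92,352,110),foot=(290,245,320,285))}
c={}
for n,s in S.items():
    hsv=cv2.cvtColor(s["pixels"],cv2.COLOR_RGB2HSV)
    for k,(a,b,e,f) in box[n].items():
        h=hsv[b:f,a:e]; m=(h[...,1]>150)&(h[...,2]>60)&(((h[...,0]<10)|(h[...,0]>170)) if k=="red" else ((h[...,0]>100)&(h[...,0]<130)))
        y,x=np.nonzero(m); c[n,k]=(x.mean()+a,y.mean()+b); print(n,k,m.sum(),np.round(c[n,k],1))
for k in("blue","red"): print(k,[np.round(plane(S[n],c[n,k],.064),4) for n in S],np.round(tri([(S[n],c[n,k]) for n in S]),4))
print("foot",np.round(tri([(S[n],c[n,"foot"]) for n in S]),4))
# balance frame
K=[np.mean([plane(S[n],c[n,k],.064)[:2] for n in S],0) for k in("blue","red")]
yv=K[1]-K[0]; print("keydist",np.linalg.norm(yv)); yv/=np.linalg.norm(yv); xv=np.array([yv[1],-yv[0]])
pan=(K[0]+K[1])/2+xv*.137; print("pan",pan,"yaw",np.degrees(np.arctan2(xv[1],xv[0])))
# cylinder white tube mask, top
for n,(a,b,e,f) in dict(top=(300,160,332,252),scene=(230,222,300,275)).items():
    im=S[n]["pixels"][b:f,a:e].astype(int); m=im.min(2)>110; y,x=np.nonzero(m); p=np.c_[x+a,y+b].astype(float)
    mu=p.mean(0);w,v=np.linalg.eigh(np.cov((p-mu).T));d=v[:,1];t=(p-mu)@d; d2=(p-mu)@v[:,0]
    for q in (np.percentile(t,.5),np.percentile(t,99.5)): print(n,m.sum(),"end",np.round(mu+q*d,1),np.round(plane(S[n],mu+q*d,.025),4))
    print("width px",np.percentile(d2,[1,99]))
st=readout.get_state();Rt=R.from_quat(st["eef_rot"]);q=st["q"]
res=[]
for sg in itertools.product([1,-1],repeat=7):
  for off in range(4):
    for o1 in range(4):
      M=R.from_euler("Z",o1*np.pi/2)
      for i,ax in enumerate("ZYZYZYZ"): M=M*R.from_euler(ax,sg[i]*q[i])
      M=M*R.from_euler("Z",off*np.pi/2); res.append(((M.inv()*Rt).magnitude(),sg,o1,off))
res.sort(key=lambda x:x[0]);print(*res[:8],sep="\n")
E
```

```text
top blue 198 [152.1 234.8]
top red 204 [ 96.5 236.1]
top foot 211 [315.4 165.6]
scene blue 119 [320.6 128.5]
scene red 104 [340.3 101.4]
scene foot 252 [303.7 265.6]
blue [array([0.4819, 0.1418, 0.064 ]), array([0.4872, 0.1324, 0.064 ])] [0.4822 0.1446 0.0504]
red [array([0.4778, 0.2653, 0.064 ]), array([0.4825, 0.2548, 0.064 ])] [0.4777 0.2692 0.0504]
foot [ 0.6569 -0.235   0.0249]
keydist 0.12299767391735351
pan [0.61927732 0.20348253] yaw 2.041021810244779
top 907 end [315.5 171. ] [ 0.6446 -0.2342  0.025 ]
top 907 end [313.5 247.1] [ 0.4603 -0.2292  0.025 ]
width px [-5.80649327  5.78538727]
scene 841 end [297.6 262.3] [ 0.6387 -0.2362  0.025 ]
scene 841 end [235.6 228.7] [ 0.4589 -0.2371  0.025 ]
width px [-5.77695035  5.86102897]
(4.173364494055741e-16, (-1, 1, -1, 1, -1, 1, -1), 0, 1)
(4.173364494055741e-16, (-1, -1, -1, -1, -1, -1, -1), 2, 3)
(0.001518321826121137, (-1, -1, -1, -1, -1, -1, -1), 3, 0)
(0.0015183218261211372, (-1, 1, -1, 1, -1, 1, -1), 1, 2)
(0.0015183218261214393, (-1, 1, -1, 1, -1, 1, -1), 3, 0)
(0.0015183218261214395, (-1, -1, -1, -1, -1, -1, -1), 1, 2)
(0.00214723137011059, (-1, 1, -1, 1, -1, 1, -1), 2, 3)
(0.00214723137011059, (-1, -1, -1, -1, -1, -1, -1), 0, 1)
```

```bash
python3 - <<'E'
from h import *; from plant import eyes
S={n:eyes.snapshot(n) for n in("top","scene")}
for n,(a,b,e,f) in dict(top=(255,130,368,268),scene=(200,195,360,325)).items():
    im=S[n]["pixels"][b:f,a:e].astype(int); m=((im.max(2)<60)&(im[...,1]-im[...,0]<18)).astype(np.uint8)
    m=cv2.morphologyEx(m,cv2.MORPH_OPEN,np.ones((3,3)));  cs=cv2.findContours(m,0,2)[0]; ct=cv2.convexHull(max(cs,key=cv2.contourArea))
    P=np.array([plane(S[n],(p[0][0]+a,p[0][1]+b),.003)[:2] for p in ct],np.float32)
    print(n,"mat",cv2.minAreaRect(P))
def bal(pan,yaw):
    c,s=np.cos(yaw),np.sin(yaw);o=np.array(pan)-.045*np.array([c,s])
    f=lambda x,y,z:[o[0]+c*x-s*y,o[1]+s*x+c*y,z]
    L=[]
    L.append([f(x,y,.055) for x,y in((-.131,-.095),(.131,-.095),(.131,.095),(-.131,.095))])
    L.append([f(.045+.066*np.cos(t),.066*np.sin(t),.071) for t in np.linspace(0,6.28,40)])
    for yy in(-.062,.062): L.append([f(-.092+x,yy+y,.064) for x,y in((-.015,-.017),(.015,-.017),(.015,.017),(-.015,.017))])
    return L
out=[]
for n,(a,b) in dict(top=(75,115),scene=(290,80)).items():
    k=6 if n=="top" else 6
    w,h=(66*2,150) if 0 else (132,150)
    c=cv2.resize(S[n]["pixels"][b:b+100,a:a+132][:,:,::-1] if 0 else S[n]["pixels"][b:b+150,a:a+132][:,:,::-1],None,fx=3,fy=3,interpolation=2).copy()
    for col,(pan,yaw) in {(0,0,255):((.617,.208),.033),(0,200,0):((.622,.198),.038)}.items():
        for L in bal(pan,yaw): cv2.polylines(c,[np.int32(np.round((proj(S[n],L)-[a,b]+.5)*3))],True,col,1)
    out.append(c)
cv2.imwrite("pics/bal.png",np.hstack(out))
E
```

```text
top mat ((0.584118664264679, -0.22573502361774445), (0.20582574605941772, 0.2755392789840698), 88.42324829101562)
scene mat ((0.5877861976623535, -0.23235107958316803), (0.20640328526496887, 0.2761198878288269), 88.4877700805664)
```

View pics/bal.png

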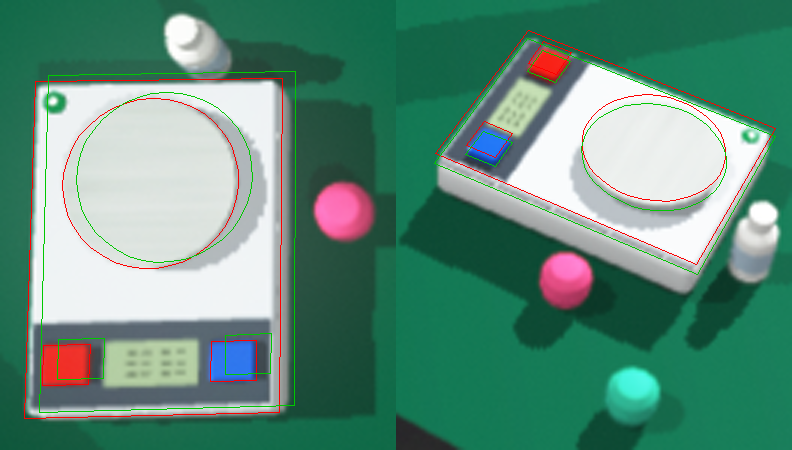

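>>> carry_out(motion=[[[-38, -24, -6, 0, 0, 0, 100], [-38, -24, -6, 0, 0, 0, 100], [-38, -24, -6, 0, 0, 0, 100], [-38, -24, -6, 0, 0, 0, 100], [-38, -24, -6, 0, 0, 0, 100], [-38, -24, -6, 0, 0, 0, 100], [-38, -24, -6, 0, 0, 0, 100], [-38, -24, -6, 0, 0, 0, 100]]])

```text
clock: 1.1
tool_pos: [0.4513, 0.2758, 0.3091]
eef_rot: [0.202, 0.979, 0.0, 0.0]
contact_force: [1.1, 0.6, 0.7]
opening: 0.998
```

>>> carry_out(motion=[[[-38, -24, -6, 0, 0, 0, 100], [-38, -24, -6, 0, 0, 0, 100], [0, 0, 0, 0, 0, -0.13, 100], [0, 0, 0, 0, 0, -0.13, 100], [0, 0, 0, 0, 0, -0.14, 100], [0, 0, 0, 0, 0, 0, 100]]])

```text
clock: 1.7
tool_pos: [0.5014, 0.203, 0.3207]
eef_rot: [0.003, 1.0, 0.0, -0.0]
contact_force: [0.2, 0.6, 0.6]
opening: 0.998
```

```bash
cat >> h.py <<'E'
SG=(-1,1,-1,1,-1,1,-1)
def fk(q,L):
    M=R.identity();p=np.array([0,0,L[0]])
    for i,ax in enumerate("ZYZYZYZ"):
        M=M*R.from_euler(ax,SG[i]*q[i])
        if i in(2,4,6): p=p+M.apply([L[4] if i==2 else L[5] if i==4 else 0,0,L[{2:1,4:2,6:3}[i]]])
    return p,M*R.from_euler("Z",np.pi/2)
E
python3 - <<'E'
from h import *; from plant import readout,eyes
st=readout.get_state(); print({k:np.round(st[k],4) for k in("clock","q","tool_pos","eef_rot","contact_force")})
s=eyes.snapshot("wrist"); cv2.imwrite("pics/w0.png",s["pixels"][:,:,::-1]); print(s["K"],s["dist_coeffs"],s["origin"],R.from_quat(s["attitude"]).as_matrix())
print(fk(st["q"],[0,0,0,0,0,0])[1].as_quat())
np.savez("w0",**s)
E
```

```text
{'clock': np.float64(1.7), 'q': array([-0.2462,  0.5175, -0.3571,  1.7368,  0.2175,  0.9263,  0.8724]), 'tool_pos': array([0.5014, 0.203 , 0.3207]), 'eef_rot': array([ 3.4e-03,  1.0e+00,  2.0e-04, -1.0e-04]), 'contact_force': array([0.1761, 0.6264, 0.6131])}
[[366.67497543   0.         279.87270401]
 [  0.         366.67497543 212.42471274]
 [  0.           0.           1.        ]] [0.03186191 0.         0.         0.         0.        ] [0.43062016 0.20307154 0.44443073] [[ 7.45225047e-03  9.61148026e-01  2.75932847e-01]
 [ 9.99971923e-01 -7.37955400e-03 -1.30175687e-03]
 [ 7.85080300e-04  2.75934801e-01 -9.61176035e-01]]
[ 3.37354375e-03  9.99994283e-01  1.84263391e-04 -1.37621373e-04]
```

View pics/w0.png

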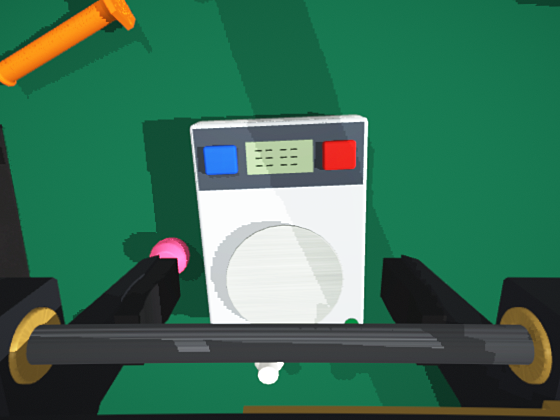

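The wrist view shows the balance with the blue key at (221,160), the red key at (339,155) and the pan centre near (284,283). I'll use it to settle the disagreement between the two fixed cameras.

```bash
python3 - <<'E'
from h import *; from plant import readout
from scipy.optimize import least_squares
s=dict(np.load("w0.npz")); hsv=cv2.cvtColor(s["pixels"],cv2.COLOR_RGB2HSV)
K=[]
for k,(a,b,e,f) in dict(blue=(195,135,245,185),red=(315,130,365,180)).items():
    h=hsv[b:f,a:e]; m=(h[...,1]>150)&(h[...,2]>60)&(((h[...,0]<10)|(h[...,0]>170)) if k=="red" else ((h[...,0]>100)&(h[...,0]<130)))
    y,x=np.nonzero(m); K.append(plane(s,(x.mean()+a,y.mean()+b),.064)[:2]); print(k,m.sum(),K[-1])
yv=K[1]-K[0];print(np.linalg.norm(yv));yv/=np.linalg.norm(yv);xv=np.array([yv[1],-yv[0]])
print("pan",(K[0]+K[1])/2+xv*.137,np.arctan2(xv[1],xv[0]), "pan px", plane(s,(284.5,280),.071))
D=[([-1.1302405,.68988908,-.19453683,1.56619434,.15726135,.90253207,-.21510517],[.24708609,.57351801,.26000969])]
st=readout.get_state(); D.append((st["q"],st["tool_pos"]))
f=lambda L:np.concatenate([fk(q,[*L,0,0])[0]-p for q,p in D])
r=least_squares(f,[.36,.42,.4,.2]);print(r.x,r.fun)
E
```

```text
blue 969 [0.48223572 0.1412822 ]
red 980 [0.47818844 0.26354732]
0.12233209303927854
pan [0.61713708 0.20694731] 0.03309035295196165 pan px [0.6164259  0.20715108 0.071     ]
[24.3481101   0.82700055  0.17969942 24.6263229 ] [-9.87734130e-03  3.10875884e-03 -1.18839067e-02  1.13768393e-05
 -2.28433746e-03  1.18839067e-02]
```

>>> carry_out(motion=[[[-3, -43, 2, 0, 0, 0, 100], [-3, -43, 2, 0, 0, 0, 100], [-3, -43, 2, 0, 0, 0, 100], [-3, -43, 2, 0, 0, 0, 100], [-3, -43, 2, 0, 0, 0, 100], [-3, -43, 2, 0, 0, 0, 100], [-3, -43, 2, 0, 0, 0, 100], [-3, -43, 2, 0, 0, 0, 100]]])

```text
clock: 2.55
tool_pos: [0.5229, -0.1425, 0.3048]
eef_rot: [0.005, 1.0, -0.0, 0.0]
contact_force: [-0.5, 0.6, -0.1]
opening: 1.0
```

>>> carry_out(motion=[[[-3, -43, 2, 0, 0, 0, 100], [-3, -43, 2, 0, 0, 0, 100], [0, 0, 0, 0, 0, 0, 100]]])

```text
clock: 2.85
tool_pos: [0.527, -0.235, 0.2998]
eef_rot: [0.01, 1.0, -0.002, -0.001]
contact_force: [-0.5, 0.3, 0.6]
opening: 0.999
```

```bash
cat > look.py <<'E'
import sys
from h import *; from plant import readout,eyes
import json
st=readout.get_state(); print({k:np.round(st[k],4).tolist() for k in("clock","q","tool_pos","eef_rot","contact_force","opening")})
print("tool axes (cols)\n",R.from_quat(st["eef_rot"]).as_matrix().round(4))
open("log.jsonl","a").write(json.dumps([list(st["q"]),list(st["tool_pos"])])+"\n")
if len(sys.argv)>1:
    s=eyes.snapshot("wrist"); cv2.imwrite(f"pics/{sys.argv[1]}.png",s["pixels"][:,:,::-1]); np.savez(sys.argv[1],**s)
E
python3 look.py w1
```

```text
{'clock': 2.85, 'q': [0.5373, 0.5897, -0.338, 1.6621, 0.2384, 0.9303, 1.6587], 'tool_pos': [0.527, -0.235, 0.2998], 'eef_rot': [0.0105, 0.9999, -0.0024, -0.0007], 'contact_force': [-0.5072, 0.3487, 0.5558], 'opening': 0.9992}
tool axes (cols)
 [[-0.9998  0.021  -0.0014]
 [ 0.021   0.9998 -0.0049]
 [ 0.0013 -0.0049 -1.    ]]
```

>>> carry_out(motion=[[[0, 0, 0, 0, -0.13, 0, 100], [0, 0, 0, 0, -0.13, 0, 100], [0, 0, 0, 0, -0.13, 0, 100], [0, 0, 0, 0, -0.13, 0, 100], [0, 0, 0, 0, 0, 0, 100]]])

```text
clock: 3.4
tool_pos: [0.5238, -0.2252, 0.2985]
eef_rot: [0.004, 0.967, 0.001, 0.254]
contact_force: [-0.4, 0.2, -0.9]
opening: 1.001
```

```bash
python3 look.py w2
```

```text
{'clock': 3.4, 'q': [0.7504, 0.4817, -0.4666, 2.0987, 0.2157, 0.1251, 1.7367], 'tool_pos': [0.5238, -0.2252, 0.2985], 'eef_rot': [0.0044, 0.9672, 0.0005, 0.2539], 'contact_force': [-0.4119, 0.1883, -0.9311], 'opening': 1.0005}
tool axes (cols)
 [[-0.871   0.0082  0.4912]
 [ 0.0088  1.     -0.0012]
 [-0.4912  0.0032 -0.871 ]]
```

View pics/w1.png

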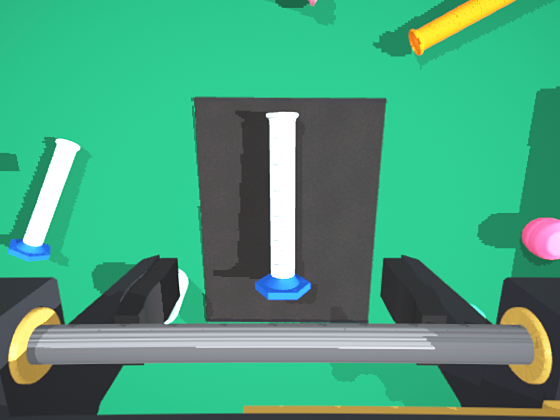

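The wrist view shows the cylinder lying on the mat, mouth at (283,115) and foot at (282,287), nearly in line with the jaws. Tilting outward ran joint 6 down to 0.125, close to its 0.04 limit, so I'll fit the arm's kinematics before planning the turn.

```bash
python3 - <<'E'
from h import *; import json
from scipy.optimize import least_squares
D=[json.loads(l) for l in open("log.jsonl")]
D.append(([-1.1302405,.68988908,-.19453683,1.56619434,.15726135,.90253207,-.21510517],[.24708609,.57351801,.26000969]))
D.append(([-.2462,.5175,-.3571,1.7368,.2175,.9263,.8724],[.5014,.203,.3207]))
def fk2(q,L):
    M=R.identity();p=np.array([0,0,L[0]])
    M=R.from_euler("Z",-q[0]);p=p+M.apply([L[4],0,0]);
    for i,ax in enumerate("YZYZYZ",1):
        M=M*R.from_euler(ax,SG[i]*q[i])
        if i==2:p=p+M.apply([L[5],0,L[1]])
        if i==3:p=p+M.apply([L[6],0,0])
        if i==4:p=p+M.apply([0,0,L[2]])
        if i==5:p=p+M.apply([L[7],0,0])
        if i==6:p=p+M.apply([0,0,L[3]])
    return p
for mask in ([0,0,0,0],[0,1,1,0],[0,0,0,1],[1,0,0,1],[0,1,1,1],[1,0,0,0]):
    mk=np.array([1,1,1,1]+mask); x0=np.array([.36,.42,.4,.2,0,0,0,0])
    f=lambda x:np.r_[np.concatenate([fk2(q,x*mk)-p for q,p in D]),1e-3*(x-x0)]
    r=least_squares(f,x0); print(mask,(r.x*mk).round(4),"rms mm",1e3*np.sqrt(np.mean(r.fun[:-8]**2)))
s=dict(np.load("w1.npz"))
for px,z in(((283,115),.035),((282.5,272),.03),((283,195),.035)): print(px,plane(s,px,z))
E
```

```text
[0, 0, 0, 0] [0.1227 0.7102 0.2392 0.2761 0.     0.     0.     0.    ] rms mm 12.06128613747067
[0, 1, 1, 0] [ 0.0833  0.6667  0.2605  0.2698 -0.     -0.0529 -0.0788  0.    ] rms mm 7.656478791242313
[0, 0, 0, 1] [0.165  0.7398 0.2844 0.3081 0.     0.     0.     0.0547] rms mm 8.664589145141305
[1, 0, 0, 1] [0.2251 0.6417 0.2751 0.2925 0.0531 0.     0.     0.0454] rms mm 7.69839527241031
[0, 1, 1, 1] [ 0.0729  0.658   0.2579  0.2659  0.     -0.0619 -0.0879 -0.0087] rms mm 7.639728848945543
[1, 0, 0, 0] [0.2272 0.5654 0.2366 0.2603 0.0826 0.     0.     0.    ] rms mm 10.117279874754034
(283, 115) [ 0.46403297 -0.23196879  0.035     ]
(282.5, 272) [ 0.64153672 -0.23596676  0.03      ]
(283, 195) [ 0.54791882 -0.23358541  0.035     ]
```

```bash
cat > fit.py <<'E'
from h import *; import json
from scipy.optimize import least_squares
D=[json.loads(l) for l in open("log.jsonl")]
D.append(([-1.1302405,.68988908,-.19453683,1.56619434,.15726135,.90253207,-.21510517],[.24708609,.57351801,.26000969]))
D.append(([-.2462,.5175,-.3571,1.7368,.2175,.9263,.8724],[.5014,.203,.3207]))
AX="ZYZYZYZ"
def fk3(q,x):
    M=R.identity();p=np.array([0,0,x[0]])
    V=np.zeros((7,3)); V[0,0]=x[4]; V[1,1]=x[5]; V[2,2]=x[1];V[2,0]=x[9]; V[3,1]=x[6];V[3,0]=x[10]; V[4,2]=x[2]; V[5,1]=x[7]; V[5,0]=x[8]; V[6,2]=x[3]
    for i in range(7):
        M=M*R.from_euler(AX[i],SG[i]*q[i]); p=p+M.apply(V[i])
    return p,M*R.from_euler("Z",np.pi/2)
def fit(mask,x0,w=3e-3):
    mk=np.r_[[1]*4,mask]; x0=np.r_[x0,np.zeros(11-len(x0))]
    r=least_squares(lambda x:np.r_[np.concatenate([fk3(q,x*mk)[0]-p for q,p in D]),w*(x-x0)],x0)
    return r.x*mk,1e3*np.sqrt(np.mean(r.fun[:-11]**2))
if __name__=="__main__":
    for m in ([0,1,0,0,0,0,0],[0,0,1,0,0,0,0],[0,0,0,1,0,0,0],[0,1,0,1,0,0,0],[1,1,0,1,0,0,0],[1,0,0,1,1,0,0],[0,1,1,1,0,0,0],[1,1,1,1,1,0,0],[1,1,1,1,1,1,1]):
        x,e=fit(m,[.36,.42,.4,.2]); print(m,x.round(3),round(e,2))
E
python3 fit.py
```

```text
[0, 1, 0, 0, 0, 0, 0] [ 0.359  0.564  0.354  0.316  0.    -0.048  0.     0.     0.     0.
  0.   ] 1.54
[0, 0, 1, 0, 0, 0, 0] [ 0.336  0.566  0.337  0.296  0.     0.    -0.044  0.     0.     0.
  0.   ] 0.95
[0, 0, 0, 1, 0, 0, 0] [ 0.316  0.567  0.329  0.29   0.     0.     0.    -0.042  0.     0.
  0.   ] 1.54
[0, 1, 0, 1, 0, 0, 0] [ 0.341  0.563  0.343  0.303  0.    -0.024  0.    -0.021  0.     0.
  0.   ] 0.39
[1, 1, 0, 1, 0, 0, 0] [ 0.354  0.551  0.344  0.305  0.009 -0.033  0.    -0.013  0.     0.
  0.   ] 0.25
[1, 0, 0, 1, 1, 0, 0] [ 0.31   0.585  0.337  0.294 -0.019  0.    -0.    -0.046 -0.002  0.
  0.   ] 1.01
[0, 1, 1, 1, 0, 0, 0] [ 0.347  0.563  0.345  0.304 -0.    -0.019 -0.027 -0.     0.     0.
  0.   ] 0.01
[1, 1, 1, 1, 1, 0, 0] [ 0.347  0.563  0.345  0.304  0.    -0.019 -0.026 -0.001 -0.     0.
  0.   ] 0.01
[1, 1, 1, 1, 1, 1, 1] [ 0.348  0.562  0.345  0.304  0.001 -0.02  -0.026  0.     0.     0.001
  0.   ] 0.01
```

```bash
cat > ik.py <<'E'
from fit import *
X=np.array(fit([0,1,1,0,0,0,0],[.36,.42,.4,.2],1e-4)[0])
LO=np.array([-3.01,-.46,-1.47,.13,-1,.04,-2.66]);HI=np.array([3.01,2.08,1.51,2.56,4.14,2.09,2.66])
def frame(f,a,side):   # tool rotation: z=a, foot dir f lies on tool x side 'side' (+1/-1)
    x=f-a*(f@a); x=side*x/np.linalg.norm(x); return R.from_matrix(np.c_[x,np.cross(a,x),a])
def ik(p,Rt,q0,w=.02,mid=None):
    mid=q0 if mid is None else mid
    def f(q):
        P,M=fk3(q,X); return np.r_[(P-p)*10,(M.inv()*Rt).as_rotvec()*3,w*(q-mid)]
    r=least_squares(f,np.clip(q0,LO+.01,HI-.01),bounds=(LO,HI)); q=r.x;P,M=fk3(q,X)
    return q,np.linalg.norm(P-p)*1e3,(M.inv()*Rt).magnitude()
E
python3 - <<'E'
from ik import *
rng=np.random.default_rng(0); mid=(LO+HI)/2
print(X.round(4))
qn=np.array(D[1][0]); foot=np.array([.658,-.236,.031]); fd=np.array([1,-.02,.052]);fd/=np.linalg.norm(fd)
d=.11
for th in (60,75,90,105):
  t=np.radians(th)
  for side in(-1,1):
    # grasp: a at angle th from f, pointing down
    dn=np.array([0,0,-1.]);dn-=fd*(dn@fd);dn/=np.linalg.norm(dn)
    a=fd*np.cos(t)+dn*np.sin(t); Rg=frame(fd,a,side); pg=foot-fd*d-a*.003
    best=None
    for k in range(6):
        q,e,er=ik(pg,Rg,qn if k==0 else rng.uniform(LO,HI),.002,qn)
        m=np.min(np.minimum(q-LO,HI-q))
        if e<2 and er<.02 and (best is None or m>best[0]): best=(m,q)
    print("GRASP",th,side,None if best is None else (round(best[0],2),best[1].round(2)))
    for az in range(-180,180,30):
        h=np.array([np.cos(np.radians(az)),np.sin(np.radians(az)),0]); f=np.array([0,0,-1.]); a=f*np.cos(t)+h*np.sin(t)
        Rp=frame(f,a,side); pp=np.array([.617,.207,.071+d])-a*.003
        best=None
        for k in range(8):
            q,e,er=ik(pp,Rp,rng.uniform(LO,HI),.002,mid)
            m=np.min(np.minimum(q-LO,HI-q))
            if e<2 and er<.02 and (best is None or m>best[0]): best=(m,q)
        if best and best[0]>.12: print("   az",az,round(best[0],2),best[1].round(2))
E
```

```text
[ 0.347   0.5634  0.3449  0.3041  0.     -0.0187 -0.0274  0.      0.
  0.      0.    ]
GRASP 60 -1 (np.float64(0.21), array([ 1.11,  1.44, -1.26,  2.19,  2.24,  1.03,  0.22]))
   az -90 0.18 [-0.51  1.21 -0.51  1.11  1.04  1.91  1.99]
   az -60 0.57 [-0.6   1.06 -0.39  1.59  1.26  1.52  1.99]
   az -30 0.53 [-0.77  0.95 -0.07  2.03  1.72  1.07  1.77]
   az 0 0.21 [-0.75  0.97  0.17  2.35  2.61  1.11  1.34]
   az 30 0.17 [-0.41  0.97  0.17  2.39  3.4   1.29  1.48]
   az 90 0.14 [ 0.62  1.39 -1.33  1.68  0.43  0.57 -0.37]
   az 120 0.29 [ 0.4   1.38 -1.18  1.21  0.14  1.26  0.15]
   az 150 0.19 [ 0.1   1.42 -1.03  0.72  0.15  1.9   0.48]
GRASP 60 1 (np.float64(0.0), array([ 0.85,  1.14, -0.68,  2.2 ,  2.7 ,  0.67,  2.66]))
   az -90 0.4 [-0.68  1.17 -0.08  1.13  0.77  1.69 -1.  ]
   az -60 0.76 [-0.74  1.03 -0.12  1.6   1.13  1.33 -1.09]
   az -30 0.54 [-0.58  0.97 -0.38  2.02  1.74  1.32 -1.31]
   az 0 0.24 [-0.22  1.04 -0.72  2.32  2.35  1.51 -1.16]
   az 30 0.2 [ 0.27  1.16 -1.01  2.36  2.85  1.18 -0.57]
   az 60 0.19 [ 0.62  1.33 -1.28  2.09  2.55  0.37  0.35]
   az 120 0.26 [ 0.11
[... 1272 characters left out ...]
 -60 0.45 [-0.89  1.29  0.06  1.5   1.22  1.64 -1.22]
   az -30 0.32 [-0.76  1.25 -0.2   1.98  1.78  1.77 -1.62]
   az 30 0.19 [ 0.18  1.46 -0.7   2.37  3.61  1.78 -0.67]
   az 120 0.25 [ 0.23  1.43 -0.56  1.05 -0.74  1.64 -2.41]
GRASP 105 -1 (np.float64(0.7), array([ 0.39,  1.05, -0.17,  1.59,  0.31,  0.74,  1.59]))
   az -60 0.14 [-0.83  1.42 -0.04  1.42  1.36  1.95  1.86]
   az -30 0.41 [-0.98  1.42  0.17  1.9   1.64  1.68  1.38]
   az 0 0.28 [-1.    1.6   0.44  2.23  2.07  1.81  0.75]
GRASP 105 1 (np.float64(0.44), array([ 0.05,  1.12,  0.5 ,  1.61, -0.56,  0.77, -0.8 ]))
   az -60 0.29 [-0.92  1.43  0.14  1.43  1.25  1.8  -1.25]
   az -30 0.16 [-0.82  1.4  -0.07  1.89  1.74  1.93 -1.71]
```

>>> carry_out(motion=[[[0, 0, 0, 0, 0.115, 0.004, 100], [0, 0, 0, 0, 0.115, 0.004, 100], [0, 0, 0, 0, 0.115, 0.004, 100], [0, 0, 0, 0, 0.115, 0.004, 100], [0, 0, 0, 0, 0, 0, 100]]])

```text
clock: 3.95
tool_pos: [0.5336, -0.2246, 0.3022]
eef_rot: [0.009, 0.999, 0.002, 0.032]
contact_force: [0.4, 0.3, -0.1]
opening: 0.995
```

```bash
python3 look.py; python3 - <<'E'
from h import *; from plant import readout
st=readout.get_state(); M=R.from_quat(st["eef_rot"])
for z in(.12,.031): print(M.inv().apply(np.array([.553,-.2337,z])-st["tool_pos"])*1e3)
E
```

```text
{'clock': 3.95, 'q': [0.5413, 0.5677, -0.3465, 1.7039, 0.2197, 0.8484, 1.6621], 'tool_pos': [0.5336, -0.2246, 0.3022], 'eef_rot': [0.0092, 0.9995, 0.0022, 0.0315], 'contact_force': [0.3708, 0.2872, -0.0956], 'opening': 0.9955}
tool axes (cols)
 [[-0.9978  0.0183  0.0631]
 [ 0.0186  0.9998  0.0038]
 [-0.063   0.005  -0.998 ]]
[ -8.03718006  -9.69180468 182.9859357 ]
[ -2.43083335 -10.13349336 271.80808265]
```

>>> carry_out(motion=[[[-1, -2, 30, 0, 0, 0, 100], [-1, -2, 30, 0, 0, 0, 100], [-1, -2, 30, 0, 0, 0, 100], [-1, -2, 30, 0, 0, 0, 100], [-1, -1, 30, 0, 0, 0, 100], [-1, -1, 30, 0, 0, 0, 100], [0, 0, 0, 0, 0, 0, 100]]])

```text
clock: 4.65
tool_pos: [0.5433, -0.2352, 0.1184]
eef_rot: [0.011, 1.0, 0.003, 0.027]
contact_force: [-1.4, 0.3, -0.5]
opening: 1.004
```

```bash
python3 look.py w3; python3 - <<'E'
from h import *; from plant import readout
st=readout.get_state(); M=R.from_quat(st["eef_rot"])
for z in(.031,): print(M.inv().apply(np.array([.553,-.2337,z])-st["tool_pos"])*1e3)
E
```

```text
{'clock': 4.65, 'q': [0.4798, 0.8353, -0.2365, 1.8218, 0.34, 0.471, 1.5715], 'tool_pos': [0.5433, -0.2352, 0.1184], 'eef_rot': [0.0109, 0.9996, 0.0031, 0.0274], 'contact_force': [-1.373, 0.2803, -0.4843], 'opening': 1.0037}
tool axes (cols)
 [[-0.9983  0.0216  0.0548]
 [ 0.0219  0.9997  0.0056]
 [-0.0547  0.0068 -0.9985]]
[-3.49175151  1.5780118  89.78594385]
```

View pics/w3.png

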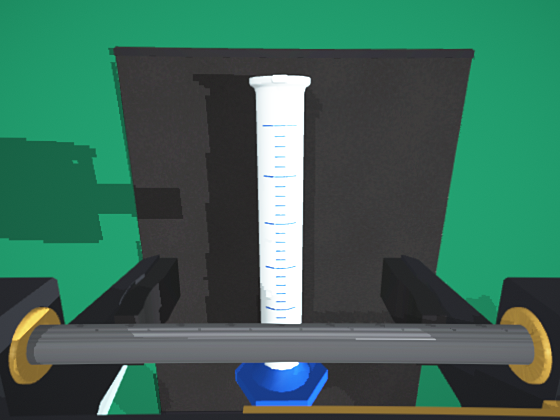

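The tube sits centred between the jaws at column 281, mouth at row 82 and foot at row 380. I'll go down and grip.

>>> carry_out(motion=[[[-1, 0, 22, 0, 0, 0, 100], [-1, 0, 22, 0, 0, 0, 100], [-1, 1, 22, 0, 0, 0, 100], [0, 0, 22, 0, 0, 0, 100], [0, 0, 2, 0, 0, 0, 100], [0, 0, 0, 0, 0, 0, 100]]])

```text
clock: 5.3
tool_pos: [0.5542, -0.2353, 0.0331]
eef_rot: [0.011, 0.999, 0.002, 0.031]
contact_force: [-0.4, 0.1, 0.3]
opening: 1.002
```

>>> carry_out(motion=[[[0, 0, 0, 0, 0, 0, 5], [0, 0, 0, 0, 0, 0, 5], [0, 0, 0, 0, 0, 0, 5], [0, 0, 0, 0, 0, 0, 5], [0, 0, 0, 0, 0, 0, 5], [0, 0, 0, 0, 0, 0, 5], [0, 0, 0, 0, 0, 0, 5], [0, 0, 0, 0, 0, 0, 5]]], squeeze=15)

```text
clock: 6.1
tool_pos: [0.5533, -0.2352, 0.0316]
eef_rot: [0.011, 0.999, 0.002, 0.03]
contact_force: [0.2, 0.3, -0.1]
opening: 0.298
```

```bash
python3 look.py
```

```text
{'clock': 6.1, 'q': [0.4327, 0.9824, -0.1669, 1.8156, 0.3799, 0.3156, 1.5324], 'tool_pos': [0.5533, -0.2352, 0.0316], 'eef_rot': [0.011, 0.9995, 0.002, 0.0299], 'contact_force': [0.2425, 0.2509, -0.1306], 'opening': 0.2985}
tool axes (cols)
 [[-0.998   0.022   0.0599]
 [ 0.0222  0.9997  0.0034]
 [-0.0598  0.0047 -0.9982]]
```

```bash
cat > plan.py <<'E'
from ik import *
q=np.array(D[-3][0]) if 0 else np.array(json.loads(open("log.jsonl").readlines()[-1])[0])
P0,R0=fk3(q,X)
fd=np.array([1,-.025,.0524]);fd/=np.linalg.norm(fd); ft=R0.inv().apply(fd); print("foot in tool",ft.round(4))
def target(az,lift,d=.105):
    f=np.array([0,0,-1.]);c=ft[2]; h=np.array([np.cos(np.radians(az)),np.sin(np.radians(az)),0])
    a=f*c+h*np.sqrt(1-c*c); Rp=frame(f,a,-1)
    # exact: align ft with f
    v=Rp.apply(ft); Rp=R.align_vectors([f,a],[ft,[0,0,1]],weights=[1e3,1])[0]
    return np.array([.617,.207,.071+d+lift])-Rp.apply([0,0,.003]),Rp
if __name__=="__main__":
  for spot in ([.553,-.235,.32],[.5,-.1,.33],[.55,-.1,.33],[.5,0.,.33],[.55,0,.35],[.55,.1,.35]):
   for az in(-30,-45,-60,-75):
    pp,Rp=target(az,.12); qq=q.copy(); ok=1e9; mx=0; em=0
    way=[(P0+(np.array([P0[0],P0[1],.32])-P0)*t,R0) for t in np.linspace(0,1,8)]
    a=way[-1][0]; way+=[(a+(np.array(spot)-a)*t,R0) for t in np.linspace(0,1,8)]
    rv=(R0.inv()*Rp).as_rotvec(); n=int(np.ceil(np.linalg.norm(rv)/.14))
    way+=[(np.array(spot),R0*R.from_rotvec(rv*t)) for t in np.arange(1,n+1)/n]
    way+=[(np.array(spot)+(pp-spot)*t,Rp) for t in np.linspace(0,1,12)]; way+=[(pp-[0,0,.12*t],Rp) for t in np.linspace(0,1,6)]
    for p,M in way:
        q2,e,er=ik(p,M,qq,.01); mx=max(mx,np.abs(q2-qq).max()); em=max(em,e,er*100); qq=q2; ok=min(ok,np.min(np.minimum(q2-LO,HI-q2)))
    zmin=min((p+M.apply(np.array(ft)*.105))[2] for p,M in way[16:16+n])
    print(spot,az,"margin %.2f maxstep %.2f err %.1f footz %.2f"%(ok,mx,em,zmin),n,(rv/n).round(3),qq.round(2))
E
python3 plan.py
```

```text
foot in tool [-1.     -0.0028  0.0075]
[0.553, -0.235, 0.32] -30 margin 0.00 maxstep 0.65 err 28.9 footz 0.22 21 [ 0.09   0.025 -0.096] [-0.59  1.3  -0.48  1.97  1.88  2.03  1.63]
[0.553, -0.235, 0.32] -45 margin 0.00 maxstep 0.13 err 0.0 footz 0.21 19 [ 0.091  0.039 -0.097] [-0.82  1.26 -0.13  1.75  1.51  1.69  1.7 ]
[0.553, -0.235, 0.32] -60 margin 0.20 maxstep 0.11 err 0.0 footz 0.21 18 [ 0.086  0.052 -0.092] [-0.8   1.29 -0.12  1.49  1.31  1.78  1.88]
[0.553, -0.235, 0.32] -75 margin 0.12 maxstep 0.12 err 0.0 footz 0.22 17 [ 0.081  0.065 -0.086] [-0.76  1.35 -0.12  1.22  1.16  1.93  2.04]
[0.5, -0.1, 0.33] -30 margin 0.00 maxstep 0.44 err 53.3 footz 0.23 21 [ 0.09   0.025 -0.096] [-0.6   1.3  -0.46  1.97  1.87  2.01  1.62]
[0.5, -0.1, 0.33] -45 margin 0.00 maxstep 0.31 err 12.5 footz 0.22 19 [ 0.091  0.039 -0.097] [-0.58  1.32 -0.55  1.74  1.7   2.08  1.75]
[0.5, -0.1, 0.33] -60 margin 0.15 maxstep 0.10 err 0.0 footz 0.23 18 [ 0.086  0.052 -0.092] [-0.77  1.29 -0.18  1.49  1.34  1.82  1.88]
[0.5, -0.1, 0.33] -75 margin 0.07 maxstep 0.10 err 0.0 footz 0.23 17 [ 0.081  0.065 -0.086
[... 1515 characters left out ...]
.49  1.35  1.84  1.88]
[0.55, 0, 0.35] -75 margin 0.06 maxstep 0.11 err 0.0 footz 0.24 17 [ 0.081  0.065 -0.086] [-0.73  1.36 -0.2   1.22  1.22  1.99  2.02]
[0.55, 0.1, 0.35] -30 margin 0.14 maxstep 0.10 err 0.0 footz 0.24 21 [ 0.09   0.025 -0.096] [-0.8   1.25 -0.14  1.98  1.76  1.71  1.51]
[0.55, 0.1, 0.35] -45 margin 0.28 maxstep 0.10 err 0.0 footz 0.24 19 [ 0.091  0.039 -0.097] [-0.79  1.26 -0.18  1.75  1.54  1.74  1.71]
[0.55, 0.1, 0.35] -60 margin 0.21 maxstep 0.11 err 0.0 footz 0.24 18 [ 0.086  0.052 -0.092] [-0.76  1.3  -0.21  1.49  1.36  1.85  1.87]
[0.55, 0.1, 0.35] -75 margin 0.05 maxstep 0.13 err 0.0 footz 0.24 17 [ 0.081  0.065 -0.086] [-0.72  1.36 -0.22  1.22  1.23  2.    2.01]
```

>>> carry_out(motion=[[[-0.5, 0, -8, 0, 0, 0, 5], [-1, 0, -20, 0, 0, 0, 5], [-2, 0, -40, 0, 0, 0, 5], [-3, 0, -45, 0, 0, 0, 5], [-3, 0, -45, 0, 0, 0, 5], [-3, 0, -45, 0, 0, 0, 5], [-3, 0, -45, 0, 0, 0, 5], [-3, 0, -45, 0, 0, 0, 5]]])

```text
clock: 6.9
tool_pos: [0.5534, -0.2365, 0.3277]
eef_rot: [0.011, 0.999, 0.002, 0.03]
contact_force: [-0.0, -0.7, -1.3]
opening: 0.298
```

>>> carry_out(motion=[[[-1, 0, -20, 0, 0, 0, 5], [0, 41, 0, 0, 0, 0, 5], [0, 41, 0, 0, 0, 0, 5], [0, 41, 0, 0, 0, 0, 5], [0, 41, 0, 0, 0, 0, 5], [0, 41, 0, 0, 0, 0, 5], [0, 41, 0, 0, 0, 0, 5], [0, 41, 0, 0, 0, 0, 5]]])

```text
clock: 7.7
tool_pos: [0.5596, 0.0517, 0.347]
eef_rot: [0.011, 0.999, 0.002, 0.03]
contact_force: [0.2, 0.2, -0.4]
opening: 0.305
```

```bash
python3 look.py; python3 - <<'E'
import plan; from plan import *
from plant import readout
Rn=R.from_quat(readout.get_state()["eef_rot"])
E
cat >> plan.py <<'E'
def rows(az):
    from plant import readout
    st=readout.get_state();Rn=R.from_quat(st["eef_rot"]);pp,Rp=target(az,.1)
    rv=(Rn.inv()*Rp).as_rotvec(); print(np.linalg.norm(rv),rv,(rv/18).round(4)); print("pos diff world mm",(pp-st["tool_pos"])*1e3,"tool",Rn.inv().apply(pp-st["tool_pos"])*1e3, "f now",Rn.apply(ft).round(4))
E
sed -i 's/^q=.*/q=np.array([0.4327,0.9824,-0.1669,1.8156,0.3799,0.3156,1.5324])/' plan.py
python3 -c "import plan; plan.rows(-55)"
```

```text
{'clock': 7.7, 'q': [0.0468, 0.494, -0.3592, 1.6895, 0.2245, 0.9379, 1.1522], 'tool_pos': [0.5596, 0.0517, 0.347], 'eef_rot': [0.011, 0.9995, 0.0018, 0.0299], 'contact_force': [0.2, 0.2345, -0.4101], 'opening': 0.3052}
tool axes (cols)
 [[-0.998   0.022   0.0598]
 [ 0.0222  0.9997  0.0029]
 [-0.0597  0.0042 -0.9982]]
foot in tool [-1.     -0.0028  0.0074]
foot in tool [-1.     -0.0027  0.0074]
2.5135988816219186 [ 1.61076558  0.87209255 -1.72135649] [ 0.0895  0.0484 -0.0956]
pos diff world mm [ 55.66389133 157.77930856 -70.99205795] tool [-47.81463337 158.66262213  74.64974531] f now [ 0.9983 -0.0249  0.0523]
```

>>> carry_out(motion=[[[0, 0, 0, 0.09, 0.048, -0.096, 5], [0, 0, 0, 0.09, 0.048, -0.096, 5], [0, 0, 0, 0.09, 0.048, -0.096, 5], [0, 0, 0, 0.09, 0.048, -0.096, 5], [0, 0, 0, 0.09, 0.048, -0.096, 5], [0, 0, 0, 0.09, 0.048, -0.096, 5]]])

```text
clock: 8.3
tool_pos: [0.5604, 0.0505, 0.3472]
eef_rot: [-0.263, 0.919, -0.269, -0.115]
contact_force: [-0.5, -0.3, -1.7]
opening: 0.3
```

```bash
python3 look.py; python3 -c "import plan; plan.rows(-55)"
```

```text
{'clock': 8.3, 'q': [-0.2711, 0.6546, -0.2947, 1.5311, 0.6381, 1.4327, 1.3469], 'tool_pos': [0.5604, 0.0505, 0.3472], 'eef_rot': [-0.2634, 0.9194, -0.2686, -0.1152], 'contact_force': [-0.4703, -0.3338, -1.7427], 'opening': 0.3003}
tool axes (cols)
 [[-0.8347 -0.5462 -0.0704]
 [-0.4224  0.717  -0.5545]
 [ 0.3533 -0.4332 -0.8292]]
foot in tool [-1.     -0.0027  0.0074]
1.6685938433938652 [ 1.06531148  0.57990017 -1.14587637] [ 0.0592  0.0322 -0.0637]
pos diff world mm [ 54.83834899 158.96985159 -71.2048064 ] tool [-138.0794866   114.87247741  -32.97198811] f now [ 0.8357  0.4163 -0.3582]
```

Good, and well inside the joint limits. I'll continue the turn with 12 more rows.

>>> carry_out(motion=[[[0, 0, 0, 0.089, 0.048, -0.0955, 5], [0, 0, 0, 0.089, 0.048, -0.0955, 5], [0, 0, 0, 0.089, 0.048, -0.0955, 5], [0, 0, 0, 0.089, 0.048, -0.0955, 5], [0, 0, 0, 0.089, 0.048, -0.0955, 5], [0, 0, 0, 0.089, 0.048, -0.0955, 5]]])

```text
clock: 8.9
tool_pos: [0.5604, 0.0509, 0.3468]
eef_rot: [-0.489, 0.681, -0.488, -0.24]
contact_force: [-0.8, -0.4, -0.6]
opening: 0.301
```

>>> carry_out(motion=[[[0, 0, 0, 0.089, 0.048, -0.0955, 5], [0, 0, 0, 0.089, 0.048, -0.0955, 5], [0, 0, 0, 0.089, 0.048, -0.0955, 5], [0, 0, 0, 0.089, 0.048, -0.0955, 5], [0, 0, 0, 0.089, 0.048, -0.0955, 5], [0, 0, 0, 0.089, 0.048, -0.0955, 5], [0, 0, 0, 0, 0, 0, 5]]])

```text
clock: 9.6
tool_pos: [0.5593, 0.05, 0.3458]
eef_rot: [0.631, -0.327, 0.624, 0.325]
contact_force: [-0.4, -0.2, -0.5]
opening: 0.3
```

```bash
python3 look.py; python3 -c "import plan; plan.rows(-55)"
```

```text
{'clock': 9.6, 'q': [-0.6302, 0.9141, -0.2039, 2.1097, 1.4462, 1.7369, 1.6795], 'tool_pos': [0.5593, 0.05, 0.3458], 'eef_rot': [0.6313, -0.3266, 0.6236, 0.3253], 'contact_force': [-0.4318, -0.1805, -0.5069], 'opening': 0.3003}
tool axes (cols)
 [[ 0.0088 -0.8181  0.575 ]
 [-0.0067 -0.5751 -0.8181]
 [ 0.9999  0.0033 -0.0105]]
foot in tool [-1.     -0.0027  0.0074]
0.0036902608180660193 [-0.00179967  0.00316285  0.00061287] [-0.0001  0.0002  0.    ]
pos diff world mm [ 55.94379461 159.45893933 -69.81977092] tool [ -70.39199059 -137.70075557  -97.5455354 ] f now [-0.0023  0.0022 -1.    ]
```

>>> carry_out(motion=[[[0, -10, -7, 0, 0, 0, 5], [0, -20, -14, 0, 0, 0, 5], [0, -22, -15, 0, 0, 0, 5], [0, -22, -16, 0, 0, 0, 5], [0, -22, -16, 0, 0, 0, 5], [0, -22, -16, 0, 0, 0, 5], [0, -14, -10, 0, 0, 0, 5], [0, -6, -4, 0, 0, 0, 5]]])

```text
clock: 10.4
tool_pos: [0.6177, 0.2114, 0.3483]
eef_rot: [0.63, -0.331, 0.624, 0.322]
contact_force: [1.3, 0.1, -0.0]
opening: 0.3
```

>>> carry_out(motion=[[[-15, 0, 0, 0, 0, 0, 5], [-15, 0, 0, 0, 0, 0, 5], [-15, 0, 0, 0, 0, 0, 5], [-15, 0, 0, 0, 0, 0, 5], [-5, 0, 0, 0, 0, 0, 5], [0, 0, 0, 0, 0, 0, 5]]])

```text
clock: 11.0
tool_pos: [0.6168, 0.21, 0.2816]
eef_rot: [0.63, -0.328, 0.624, 0.325]
contact_force: [0.2, 0.8, -0.7]
opening: 0.3
```

```bash
python3 look.py; python3 - <<'E'
import plan; plan.rows(-55)
from plan import *; from plant import readout,eyes
st=readout.get_state();M=R.from_quat(st["eef_rot"]);g=st["tool_pos"]+M.apply([0,0,.003]);f=M.apply(ft)
foot=g+f*.105; mouth=g-f*.095; print("pred foot",foot,"mouth",mouth)
out=[]
for n in("top","scene"):
    s=eyes.snapshot(n); im=s["pixels"][:,:,::-1].copy(); u=proj(s,[foot,mouth,[.617,.207,.071]]); c=u[0]
    x0,y0=np.int32(np.clip(c-[66,90 if n=="scene" else 60],0,None)); cr=cv2.resize(im[y0:y0+130,x0:x0+132],None,fx=3,fy=3,interpolation=2)
    ring=lambda z,r,o:[[o[0]+r*np.cos(t),o[1]+r*np.sin(t),z] for t in np.linspace(0,6.28,30)]
    for L in(ring(foot[2]+.008,.028,foot),ring(mouth[2],.017,mouth),ring(.071,.066,[.617,.207])): cv2.polylines(cr,[np.int32((proj(s,L)-[x0,y0]+.5)*3)],True,(0,0,255),1)
    out.append(cr)
cv2.imwrite("pics/pre.png",np.hstack(out))
E
```

```text
{'clock': 11.0, 'q': [-0.7648, 1.1039, -0.2051, 1.6373, 1.4063, 1.8236, 1.9349], 'tool_pos': [0.6168, 0.21, 0.2816], 'eef_rot': [0.6303, -0.3281, 0.624, 0.325], 'contact_force': [0.2488, 0.8343, -0.6638], 'opening': 0.2998}
tool axes (cols)
 [[ 5.900e-03 -8.192e-01  5.734e-01]
 [-8.100e-03 -5.734e-01 -8.192e-01]
 [ 9.999e-01  1.000e-04 -1.000e-02]]
foot in tool [-1.     -0.0027  0.0074]
0.0037283359534315253 [ 0.00015686  0.00265491 -0.00261292] [ 0.      0.0001 -0.0001]
pos diff world mm [-1.48381148 -0.50293607 -5.58466963] tool [-5.58899587  1.50324657 -0.38281978] f now [ 6.0e-04  3.7e-03 -1.0e+00]
pred foot [0.61854818 0.20788831 0.17657743] mouth [0.61842475 0.20715385 0.37657605]
```

View pics/pre.png

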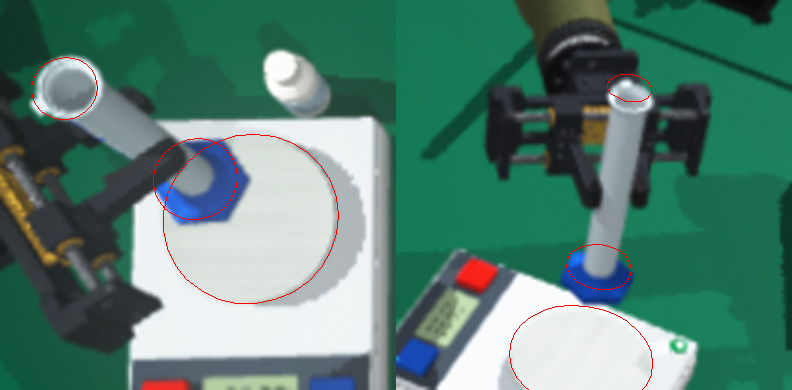

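The grasp holds. In the top view the predicted mouth ring matches, and the foot is within about 3 mm. In the scene view both rings are off by the same known amount, so the cylinder is upright to about 1°. I'll lower it, slowly near the pan.

>>> carry_out(motion=[[[-12, 0, 0, 0, 0, 0, 5], [-18, 0, 0, 0, 0, 0, 5], [-18, 0, 0, 0, 0, 0, 5], [-18, 0, 0, 0, 0, 0, 5], [-16, 0, 0, 0, 0, 0, 5], [-8, 0, 0, 0, 0, 0, 5], [-5, 0, 0, 0, 0, 0, 5], [0, 0, 0, 0, 0, 0, 5]]])

```text
clock: 11.9
tool_pos: [0.6164, 0.2112, 0.1873]
eef_rot: [0.63, -0.329, 0.624, 0.324]
contact_force: [-0.1, 0.5, -0.9]
opening: 0.303
```

>>> carry_out(motion=[[[0, 0, 0, 0, 0, 0, 5], [-1, 0, 0, 0, 0, 0, 5], [-1, 0, 0, 0, 0, 0, 5], [-1, 0, 0, 0, 0, 0, 5], [-1, 0, 0, 0, 0, 0, 5], [0, 0, 0, 0, 0, 0, 5]]], squeeze=8)

```text
clock: 12.5
tool_pos: [0.6165, 0.2113, 0.1839]
eef_rot: [0.63, -0.329, 0.624, 0.324]
contact_force: [-0.6, -0.0, -0.9]
opening: 0.307
```

```bash
python3 look.py; python3 -c "import plan; plan.rows(-55)"
```

```text
{'clock': 12.5, 'q': [-0.769, 1.2671, -0.2003, 1.5793, 1.4105, 1.8043, 1.8286], 'tool_pos': [0.6165, 0.2113, 0.1839], 'eef_rot': [0.6302, -0.3289, 0.6243, 0.3241], 'contact_force': [-0.645, -0.0248, -0.862], 'opening': 0.3069}
tool axes (cols)
 [[ 0.0042 -0.8191  0.5736]
 [-0.0099 -0.5736 -0.8191]
 [ 0.9999 -0.0022 -0.0105]]
foot in tool [-1.     -0.0027  0.0074]
0.005871985059662893 [-5.34432918e-05  3.15659730e-03 -4.95108532e-03] [-0.      0.0002 -0.0003]
pos diff world mm [-1.22768458 -1.8244493  92.15721946] tool [92.16472885  1.84908875 -0.1804194 ] f now [ 0.0022  0.0054 -1.    ]
```

>>> carry_out(motion=[[[-1, 0, 0, 0, 0, 0, 5], [-1, 0, 0, 0, 0, 0, 5], [-1, 0, 0, 0, 0, 0, 5], [0, 0, 0, 0, 0, 0, 5]]])

```text
clock: 12.9
tool_pos: [0.6165, 0.2113, 0.1807]
eef_rot: [0.63, -0.329, 0.624, 0.324]
contact_force: [-0.1, -1.4, -0.2]
opening: 0.302
```

>>> carry_out(motion=[[[-1, 0, 0, 0, 0, 0, 5], [-1, 0, 0, 0, 0, 0, 5], [0, 0, 0, 0, 0, 0, 5]]])

```text
clock: 13.2
tool_pos: [0.6166, 0.2112, 0.1797]
eef_rot: [0.629, -0.329, 0.625, 0.324]
contact_force: [-0.0, -0.1, 2.8]
opening: 0.302
```

>>> carry_out(motion=[[[-1, 0, 0, 0, 0, 0, 5], [0, 0, 0, 0, 0, 0, 5]]])

```text
clock: 13.4
tool_pos: [0.6166, 0.2111, 0.1797]
eef_rot: [0.629, -0.329, 0.626, 0.325]
contact_force: [-1.1, 0.8, 4.9]
opening: 0.302
```

>>> carry_out(motion=[[[1, 0, 0, 0, 0, 0, 5], [0.5, 0, 0, 0, 0, 0, 5], [0, 0, 0, 0, 0, 0, 5]]], squeeze=4)

```text
clock: 13.7
tool_pos: [0.6165, 0.2113, 0.1797]
eef_rot: [0.63, -0.329, 0.624, 0.324]
contact_force: [-0.6, -1.0, 3.1]
opening: 0.303
```

>>> carry_out(motion=[[[0, 0, 0, 0, 0, 0, 32], [0, 0, 0, 0, 0, 0, 34], [0, 0, 0, 0, 0, 0, 37], [0, 0, 0, 0, 0, 0, 42], [0, 0, 0, 0, 0, 0, 50], [0, 0, 0, 0, 0, 0, 60], [0, 0, 0, 0, 0, 0, 75], [0, 0, 0, 0, 0, 0, 90]]])

```text
clock: 14.5
tool_pos: [0.6165, 0.2113, 0.1795]
eef_rot: [0.63, -0.329, 0.624, 0.324]
contact_force: [-0.6, -0.7, -0.8]
opening: 0.749
```

```bash
python3 look.py; python3 - <<'E'
from h import *; from plant import eyes
out=[]
for n,(x0,y0) in dict(top=(60,100),scene=(300,40)).items():
    s=eyes.snapshot(n); im=s["pixels"][:,:,::-1].copy()
    cr=cv2.resize(im[y0:y0+130,x0:x0+132],None,fx=3,fy=3,interpolation=2)
    ring=lambda z,r,o:[[o[0]+r*np.cos(t),o[1]+r*np.sin(t),z] for t in np.linspace(0,6.28,30)]
    for z,r in((.271,.017),(.079,.028),(.071,.066)): cv2.polylines(cr,[np.int32((proj(s,ring(z,r,(.617,.207)))-[x0,y0]+.5)*3)],True,(0,0,255),1)
    out.append(cr)
cv2.imwrite("pics/rel.png",np.hstack(out))
E
```

```text
{'clock': 14.5, 'q': [-0.7691, 1.2746, -0.2, 1.5755, 1.4109, 1.8036, 1.8249], 'tool_pos': [0.6165, 0.2113, 0.1795], 'eef_rot': [0.6301, -0.3289, 0.6243, 0.3241], 'contact_force': [-0.5792, -0.6606, -0.7928], 'opening': 0.749}
tool axes (cols)
 [[ 0.0041 -0.8192  0.5735]
 [-0.0099 -0.5735 -0.8191]
 [ 0.9999 -0.0023 -0.0105]]
```

View pics/rel.png

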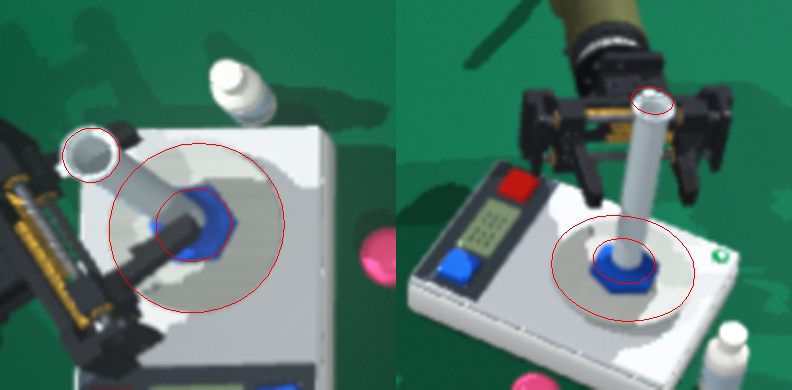

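The cylinder is upright within about 3 mm of the pan centre, with both fingers clear. I'll back straight out and wait.

>>> carry_out(motion=[[[0, 0, 0, 0, 0, 0, 100], [0, 0, 0, 0, 0, 0, 100], [0, 0, -8, 0, 0, 0, 100], [0, 0, -15, 0, 0, 0, 100], [0, 0, -18, 0, 0, 0, 100], [0, 0, -18, 0, 0, 0, 100], [0, 0, -18, 0, 0, 0, 100], [0, 0, -18, 0, 0, 0, 100]]])

```text
clock: 15.4
tool_pos: [0.5607, 0.291, 0.1803]
eef_rot: [0.631, -0.329, 0.624, 0.324]
contact_force: [-0.3, -0.4, -0.2]
opening: 1.0
```

>>> carry_out(motion=[[[20, 0, -10, 0, 0, 0, 100], [30, 0, -5, 0, 0, 0, 100], [30, 0, 0, 0, 0, 0, 100], [30, 0, 0, 0, 0, 0, 100], [30, 0, 0, 0, 0, 0, 100], [20, 0, 0, 0, 0, 0, 100], [0, 0, 0, 0, 0, 0, 60]]])

```text
clock: 16.1
tool_pos: [0.5537, 0.3009, 0.3434]
eef_rot: [0.63, -0.331, 0.625, 0.322]
contact_force: [-0.2, 0.5, 0.3]
opening: 0.93
```

```bash
python3 look.py; cat > plan2.py <<'E'
from ik import *; from plant import readout
st=readout.get_state(); q=np.array(st["q"]); P0,R0=fk3(q,X); print("model err",P0-st["tool_pos"])
# tool down over the tare key: several yaws
for yaw in range(-180,180,30):
    y=np.radians(yaw); Rp=R.from_matrix(np.c_[[-np.cos(y),-np.sin(y),0],[-np.sin(y),np.cos(y),0],[0,0,-1]])
    rv=(R0.inv()*Rp).as_rotvec(); n=int(np.ceil(np.linalg.norm(rv)/.14)); qq=q.copy(); ok=9;mx=0;em=0
    mv=np.array([.46,.20,.33]); way=[(P0+(mv-P0)*t,R0) for t in np.linspace(0,1,6)]
    way+=[(mv,R0*R.from_rotvec(rv*t)) for t in np.arange(1,n+1)/n]
    k=np.array([.482,.1415,.086]); way+=[(mv+(k+[0,0,.06]-mv)*t,Rp) for t in np.linspace(0,1,8)]+[(k,Rp)]
    for p,M in way:
        q2,e,er=ik(p,M,qq,.01); mx=max(mx,abs(q2-qq).max());em=max(em,e,er*100);qq=q2;ok=min(ok,np.min(np.minimum(q2-LO,HI-q2)))
    print(yaw,"margin %.2f step %.2f err %.1f"%(ok,mx,em),n,(rv/n).round(3),qq.round(2))
E
python3 plan2.py
```

```text
{'clock': 16.1, 'q': [-0.9053, 1.0348, -0.2528, 1.5432, 1.303, 1.9606, 2.0386], 'tool_pos': [0.5537, 0.3009, 0.3434], 'eef_rot': [0.6297, -0.3306, 0.6248, 0.3222], 'contact_force': [-0.1776, 0.4982, 0.2738], 'opening': 0.9304}
tool axes (cols)
 [[ 6.000e-04 -8.190e-01  5.738e-01]
 [-1.370e-02 -5.737e-01 -8.189e-01]
 [ 9.999e-01 -7.400e-03 -1.150e-02]]
model err [ 2.30478707e-05 -1.12070769e-04 -2.16347002e-04]
-180 margin 0.00 step 1.43 err 64.6 13 [ 0.057 -0.11  -0.058] [-0.36  0.85 -0.04  2.2   1.66  0.04  2.66]
-150 margin 0.00 step 1.49 err 106.7 15 [ 0.076 -0.083 -0.077] [-0.37  0.85 -0.03  2.21  2.19  0.04  2.66]
-120 margin 0.00 step 1.40 err 76.8 17 [ 0.089 -0.057 -0.09 ] [-0.38  0.85 -0.01  2.21  2.71  0.04  2.66]
-90 margin 0.00 step 1.14 err 75.5 20 [ 0.093 -0.03  -0.094] [-0.42  0.85  0.06  2.21  4.14  0.04  1.76]
-60 margin 0.00 step 1.12 err 75.5 23 [ 0.094 -0.004 -0.095] [-0.42  0.85  0.06  2.21  4.14  0.04  2.28]
-30 margin 0.13 step 0.14 err 0.0 21 [-0.094 -0.02   0.095] [-0.36  0.84 -0.03  2.06  0.08  0.24  0.59]
0 margin 0.13 step 0.15 err 0.0 18 [-0.091 -0.047  0.091] [-0.31  0.83 -0.1   2.06  0.3   0.26  0.9 ]
30 margin 0.13 step 0.15 err 0.0 16 [-0.079 -0.072  0.08 ] [-0.27  0.84 -0.18  2.06  0.5   0.29  1.22]
60 margin 0.13 step 0.16 err 0.0 14 [-0.063 -0.098  0.063] [-0.21  0.84 -0.28  2.06  0.69  0.33  1.56]
90 margin 0.13 step 0.15 err 0.0 12 [-0.04  -0.125  0.04 ] [-0.13  0.86 -0.4   2.05  0.86  0.4   1.92]
120 margin 0.04 step 0.15 err 0.0 12 [-0.006 -0.13   0.005] [-0.05  0.89 -0.55  2.05  1.    0.5   2.31]
150 margin 0.00 step 0.33 err 11.9 12 [ 0.028 -0.128 -0.029] [ 0.28  1.2  -1.29  2.03  1.34  1.17  2.54]
```

>>> carry_out(motion=[[[2, 18, 4, 0, 0, 0, 0], [2, 29, 6, 0, 0, 0, 0], [2, 29, 6, 0, 0, 0, 0], [2, 29, 6, 0, 0, 0, 0], [2, 29, 6, 0, 0, 0, 0], [0, 0, 0, 0, 0, 0, 0]]])

```text
clock: 16.7
tool_pos: [0.4587, 0.1988, 0.3499]
eef_rot: [0.631, -0.327, 0.624, 0.326]
contact_force: [-0.0, 0.3, 0.2]
opening: 0.385
```

>>> carry_out(motion=[[[0, 0, 0, -0.09, -0.047, 0.091, 0], [0, 0, 0, -0.09, -0.047, 0.091, 0], [0, 0, 0, -0.09, -0.047, 0.091, 0], [0, 0, 0, -0.09, -0.047, 0.091, 0], [0, 0, 0, -0.09, -0.047, 0.091, 0], [0, 0, 0, -0.09, -0.047, 0.091, 0], [0, 0, 0, -0.09, -0.047, 0.091, 0], [0, 0, 0, -0.09, -0.047, 0.091, 0]]])

```text
clock: 17.5
tool_pos: [0.4609, 0.2012, 0.3491]
eef_rot: [-0.425, 0.773, -0.419, -0.217]
contact_force: [-0.9, -0.0, 0.1]
opening: 0.007
```

```bash
python3 look.py; python3 - <<'E'
from h import *; from plant import readout
st=readout.get_state();M=R.from_quat(st["eef_rot"]);Rp=R.from_matrix(np.c_[[-1,0,0],[0,1,0],[0,0,-1]]); rv=(M.inv()*Rp).as_rotvec();print(rv,np.linalg.norm(rv),rv/10)
E
```

```text
{'clock': 17.5, 'q': [-0.7181, 0.7721, -0.2579, 1.553, 0.6809, 1.7431, 1.3753], 'tool_pos': [0.4609, 0.2012, 0.3491], 'eef_rot': [-0.4245, 0.7727, -0.4191, -0.2171], 'contact_force': [-0.928, -0.0158, 0.1329], 'opening': 0.0071}
tool axes (cols)
 [[-0.5453 -0.838   0.0203]
 [-0.4741  0.2883 -0.832 ]
 [ 0.6913 -0.4633 -0.5545]]
[-0.90806731 -0.47043325  0.91985408] 1.3755090684314455 [-0.09080673 -0.04704332  0.09198541]
```

>>> carry_out(motion=[[[0, 0, 0, -0.091, -0.047, 0.092, 0], [0, 0, 0, -0.091, -0.047, 0.092, 0], [0, 0, 0, -0.091, -0.047, 0.092, 0], [0, 0, 0, -0.091, -0.047, 0.092, 0], [0, 0, 0, -0.091, -0.047, 0.092, 0]]])

```text
clock: 18.0
tool_pos: [0.4613, 0.2009, 0.3495]
eef_rot: [-0.225, 0.942, -0.222, -0.115]
contact_force: [-0.2, -0.2, 0.3]
opening: 0.005
```

>>> carry_out(motion=[[[0, 0, 0, -0.091, -0.047, 0.092, 0], [0, 0, 0, -0.091, -0.047, 0.092, 0], [0, 0, 0, -0.091, -0.047, 0.092, 0], [0, 0, 0, -0.091, -0.047, 0.092, 0], [0, 0, 0, -0.091, -0.047, 0.092, 0], [0, 0, 0, 0, 0, 0, 0]]])

```text
clock: 18.6
tool_pos: [0.4604, 0.1975, 0.3501]
eef_rot: [0.001, 1.0, -0.002, -0.001]
contact_force: [0.8, -0.5, -0.2]
opening: 0.009
```

```bash
python3 look.py w4; python3 - <<'E'
from h import *; from plant import readout
st=readout.get_state();M=R.from_quat(st["eef_rot"])
for z in(.1,.088): print(M.inv().apply(np.array([.482,.1415,z])-st["tool_pos"])*1e3)
E
```

```text
{'clock': 18.6, 'q': [-0.3267, 0.4202, -0.2571, 1.8011, 0.1314, 0.9408, 0.9287], 'tool_pos': [0.4604, 0.1975, 0.3501], 'eef_rot': [0.0008, 1.0, -0.002, -0.0011], 'contact_force': [0.797, -0.4842, -0.1923], 'opening': 0.0087}
tool axes (cols)
 [[-1.      0.0016 -0.0023]
 [ 0.0016  1.     -0.004 ]
 [ 0.0023 -0.004  -1.    ]]
[-22.05868939 -56.34631685 250.24693308]
[-22.09578106 -56.29112505 262.24674884]
```

View pics/w4.png

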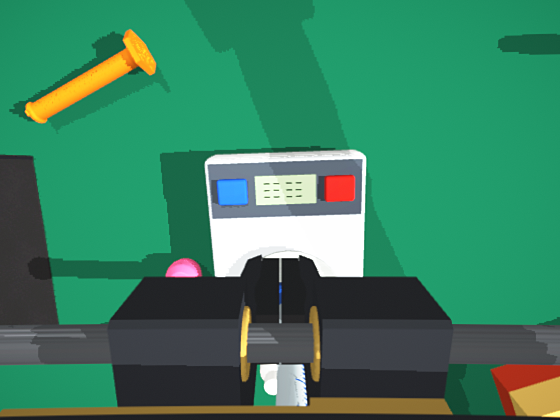

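Closed jaws pointing down: blue key at (232,192), red key at (340,188), cylinder still standing behind the gripper. I'll move over the blue key and go down to hover.

>>> carry_out(motion=[[[-10, -28, 0, 0, 0, 0, 0], [-10, -28, 0, 0, 0, 0, 0], [0, 0, 35, 0, 0, 0, 0], [0, 0, 45, 0, 0, 0, 0], [0, 0, 45, 0, 0, 0, 0], [0, 0, 45, 0, 0, 0, 0], [0, 0, 45, 0, 0, 0, 0], [0, 0, 30, 0, 0, 0, 0]]])

```text
clock: 19.45
tool_pos: [0.4793, 0.1449, 0.1014]
eef_rot: [-0.004, 1.0, -0.002, -0.003]
contact_force: [1.2, -0.1, -0.3]
opening: 0.009
```

>>> carry_out(motion=[[[0, 0, 0, 0, 0, 0, 0], [0, 0, 0, 0, 0, 0, 0]]])

```text
clock: 19.65
tool_pos: [0.4803, 0.1447, 0.1046]
eef_rot: [-0.003, 1.0, -0.002, -0.002]
contact_force: [0.9, -0.3, -0.5]
opening: 0.006
```

```bash
python3 look.py w5; python3 - <<'E'
from h import *
s=dict(np.load("w5.npz")); hsv=cv2.cvtColor(s["pixels"],cv2.COLOR_RGB2HSV); m=((hsv[...,1]>150)&(hsv[...,2]>60)&(hsv[...,0]>100)&(hsv[...,0]<130)).astype(np.uint8)
n,l,st,c=cv2.connectedComponentsWithStats(m)
for i in range(1,n):
    if st[i,4]>200: print(st[i],c[i],plane(s,c[i],.064))
E
```

```text
{'clock': 19.65, 'q': [-0.3138, 0.7988, -0.1174, 2.0538, 0.2849, 0.3087, 0.9076], 'tool_pos': [0.4803, 0.1447, 0.1046], 'eef_rot': [-0.0026, 1.0, -0.0015, -0.0018], 'contact_force': [0.8821, -0.2922, -0.5013], 'opening': 0.0056}
tool axes (cols)
 [[-1.     -0.0053 -0.0036]
 [-0.0053  1.     -0.0031]
 [ 0.0036 -0.0031 -1.    ]]
[ 236  230   71   60 2056] [270.23540856 246.7290856 ] [0.4737146  0.13957634 0.064     ]
```

>>> carry_out(motion=[[[-1, -3, 10, 0, 0, 0, 0], [0, 0, 7, 0, 0, 0, 0], [0, 0, 2, 0, 0, 0, 0], [0, 0, 2, 0, 0, 0, 0], [0, 0, 2, 0, 0, 0, 0], [0, 0, 1, 0, 0, 0, 0], [0, 0, 0, 0, 0, 0, 0]]])

```text
clock: 20.4
tool_pos: [0.4811, 0.1401, 0.0819]
eef_rot: [-0.001, 1.0, -0.001, -0.001]
contact_force: [-0.5, -2.0, 8.4]
opening: 0.004
```

>>> carry_out(motion=[[[0, 0, 1, 0, 0, 0, 0], [0, 0, 0, 0, 0, 0, 0]]])

```text
clock: 20.6
tool_pos: [0.4811, 0.1401, 0.0817]
eef_rot: [-0.001, 1.0, -0.001, -0.0]
contact_force: [-2.3, -1.1, 17.7]
opening: 0.007
```

The key bottomed: z stopped at 0.0817 and the force rose to 18 N, against the roughly 4 N the spring needs. I'll lift off.

>>> carry_out(motion=[[[0, 0, -3, 0, 0, 0, 0], [0, 0, -5, 0, 0, 0, 0], [0, 0, -15, 0, 0, 0, 0], [0, 0, -30, 0, 0, 0, 0], [5, 0, -35, 0, 0, 0, 0], [10, 0, -35, 0, 0, 0, 0], [10, 0, -35, 0, 0, 0, 0], [0, 0, 0, 0, 0, 0, 0]]])

```text
clock: 21.4
tool_pos: [0.457, 0.1417, 0.2418]
eef_rot: [-0.001, 1.0, 0.0, 0.002]
contact_force: [0.8, 0.4, -0.6]
opening: 0.002
```

>>> carry_out(motion=[[[20, -10, -20, 0, 0, 0, 0], [20, -10, -20, 0, 0, 0, 0], [20, -10, -20, 0, 0, 0, 0], [0, 0, 0, 0, 0, 0, 0], [0, 0, 0, 0, 0, 0, 0]]])

```text
clock: 21.9
tool_pos: [0.3969, 0.1108, 0.2982]
eef_rot: [-0.001, 1.0, -0.001, -0.001]
contact_force: [0.4, 0.2, 0.2]
opening: 0.006
```

```bash
python3 look.py; python3 - <<'E'
from h import *; from plant import eyes
out=[]
for n,(x0,y0) in dict(top=(60,100),scene=(300,40)).items():
    s=eyes.snapshot(n); im=s["pixels"][:,:,::-1].copy()
    cr=cv2.resize(im[y0:y0+150,x0:x0+132],None,fx=3,fy=3,interpolation=2)
    ring=lambda z,r,o:[[o[0]+r*np.cos(t),o[1]+r*np.sin(t),z] for t in np.linspace(0,6.28,30)]
    for z,r in((.271,.017),(.079,.028),(.071,.066)): cv2.polylines(cr,[np.int32((proj(s,ring(z,r,(.617,.207)))-[x0,y0]+.5)*3)],True,(0,0,255),1)
    out.append(cr)
cv2.imwrite("pics/end.png",np.hstack(out))
E
```

```text
{'clock': 21.9, 'q': [-0.1927, 0.3671, -0.2684, 2.1116, 0.1535, 0.6828, 1.009], 'tool_pos': [0.3969, 0.1108, 0.2982], 'eef_rot': [-0.001, 1.0, -0.001, -0.0007], 'contact_force': [0.4144, 0.1904, 0.2356], 'opening': 0.0057}
tool axes (cols)
 [[-1.     -0.0019 -0.0013]
 [-0.0019  1.     -0.0021]
 [ 0.0013 -0.0021 -1.    ]]
```

View pics/end.png

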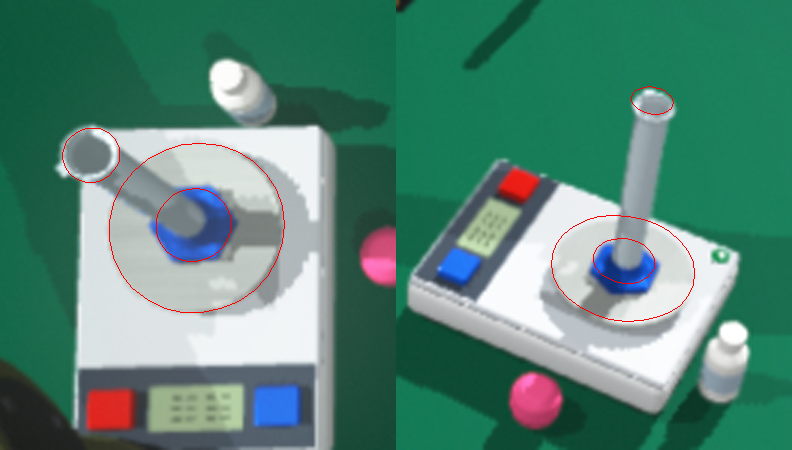

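The cylinder stands upright and centred, both keys are up, and the arm is clear.

```bash
python3 -c "
from plant import ticket; print(ticket.finish_job())"
```

```text
the job is handed in; nothing more can be done
None
```

The measuring cylinder now stands upright on the balance pan, the blue tare key has been pressed and released, and I handed the job in at about 22 s of the 54 s allowed. The hand-in gives no verdict, so these are my own checks.

- **Placing:** I gripped the cylinder about 105 mm from its foot, turned it upright and lowered it onto the pan. I felt it touch at about 5 N and opened the fingers slowly. It then stood free for about 5 s before the key was pressed.
- **Tare key:** The key was pushed to its stop; the fingers ended at 60 mm height and the force reached about 18 N, against the 4 N the spring needs. The red power key was never touched.
- **Last pictures:** The cylinder is upright and within about 3 mm of the pan centre. Both keys look up, and the bottle and pink pot, the two bystanders in these last pictures, look unmoved. The arm is clear, with wrist force about 0.5 N, which is noise level.
- **Not measured directly:** I judged the wobble from pictures and not from a speed reading.
- **Camera disagreement:** The scene camera's positions were 7–11 mm off from the top and wrist cameras. Those two agreed with each other to 1–2 mm, so I used them.

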